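# Tip the marker out of the swivel tube and lay it on its rest

### The arm

A 6-joint arm with a two-finger parallel gripper is mounted at the origin on a cart in front of the work surface, level with it; the furniture and walls round the work are solid. World frame = base frame: x ahead of the robot, y to its left, z up, the work surface at z = 0. Lengths are in mm, angles in rad, forces in N, time in s.
With the tool pointing down it reaches from about 275 to 750 mm from the base axis. Payload 10.2 kg.
Tool frame: the origin (TCP) lies at the very end of the fingers, on their centre line; the grasp point (between the pads) lies 19 mm behind it; z points along the fingers, y is the line along which they close (so a half turn about z gives the same grasp; the last joint's range is limited). The gripper opens to 85 mm and grips with 20 to 120 N. Pads are 22 mm wide; open, the fingers measure 114 mm over their backs; the gripper's body (76 mm by 85 mm) begins 54 mm behind the grasp point. The pads swing forward as they close: fully open they stand 13 mm farther back than shut.
Start: joints at [-1.411, 0.313, 1.498, -0, 1.331, -0.223], TCP at [196.085, -487.013, 231.294] pointing down, gripper open.
Joint ranges: [-2.94, 2.94], [-0.97, 2.17], [0.19, 2.56], [-1.23, 4.37], [0.02, 3.11], [-2.88, 2.88]. Speed limits (rad/s): [2.39, 2.39, 3.01, 3.14, 3.14, 3.14].

### API

Orientations are given as a unit quaternion [w, x, y, z].
In Python, from rig import ctrl gives the robot as it stands.
- The arm moves only by the tool step_arm, never from a script. Its argument "increments" is a list of rows, each a list of 3 entries, a list of its own where there are three numbers: the shift along the tool's x, y, z in cm, then the turn, a rotation vector about the tool's x, y, z in degrees, then the opening in per cent of the stroke, from 0 (shut) to 100 (fully open). A call has 1 to 8 rows; each row is the pose to reach, as a shift and turn from the pose commanded when the call began, along the tool's axes at that moment; what a row does not reach only later rows make up. A row lasts 1/8 s, in which the tool goes at most 62.5 mm and 10.7 degrees, less where a joint would pass 70% of its speed; a pose out of reach is approached as far as the arm can. A call with a gripper value outside its range is refused whole. The fingers move at their own pace and stop on an object; "squeeze" is the grip in N (left out, the last holds). Time passes only in rows, so rows that repeat a pose let the fingers close. It gives the time, the measured TCP pose, the force, the opening and the grip force at its end, in the units of the state.
- ctrl.sense(): the state, without advancing time (a new reading comes with each control period).
- ctrl.capture(name): name is "side" or "top" or "wrist"; returns a dict with "img" (480x640x3 uint8, red, green, blue), "fx", "fy", "cx", "cy" (pixels), "extrinsics" (4x4, takes a point from camera to world coordinates). Camera axes: x right, y down, z forward; pixel columns grow to the right and rows downward; lengths in mm; the calibration is good to about 2 mm. A picture is of the moment at which its call begins. There is no depth.
- ctrl.finish_job(): hands the job in; it is judged then, once.
The state is a dict: "time_s": time; "joints": joint angles; "dq": joint speeds; "tau": joint torques, N m; "eef_pos": TCP position; "ee_rot": TCP orientation; "force": force on the tool from outside, world axes, zero at the start; "wrist_torque": the same for the moment, N m; "grip_width": opening from 0.0 (shut) to 1.0 (fully open); "grip_force": force on a finger pad.
Only numpy, scipy, OpenCV 4.12 (cv2) and the standard library are available. Lean on these libraries where they do the work, as an engineer would, in place of code of your own. Each camera call takes 0.05 s, during which the arm holds its last target. There are 200 camera calls.

### The job

Tip the swivel tube mouth-down so that the marker inside slides out along the tongue by itself, then take the marker by its exposed end, draw it out of the tube and lay it across the two notches of the low rest: set it down there rather than dropping it, and never let it fall onto the bench. Finish by tipping the tube fully back up to its rest position, and leave the other things on the bench where they are.

Things in the scene. Friction and masses are not known exactly. Their poses are not given: they have to be found in the camera images.
- stand: Swivel stand fixed to the bench: wooden base board 130 x 110 x 12 mm (x, y, z) with two upright aluminium cheeks, 34 mm long along x, outer faces 80 mm apart (98 mm over the black knobs), tops 188 mm above the bench. Origin at the centre of the underside; -x points the way the tube's mouth faces (roughly to the robot), z up.
- tube_pivot (a point): Point on the pivot axis between the two cheeks, on the tube's axis, 165 mm above the bench, directly over the stand's origin; axes as the stand's, the pivot runs along y. The collar round the tube here is 50 mm in diameter, 26 mm long.
- tube_mouth (a point): Centre of the open mouth of the grey tube that swings in the stand; moves with it. The x axis is the tube's axis: -x points out of the mouth, +x to the closed end; z to the tube's upper side. Outer diameter 42 mm, bore 36 mm, length 160 mm; the pivot lies 80 mm behind the mouth. Bore and tongue are slippery (friction about 0.2).
- tube_lip (a point): Centre of the top edge of the upturned lip at the end of the steel tongue that goes on from the lower edge of the mouth (axes as tube_mouth). Tongue 12 mm wide, 3 mm thick, its upper face level with the bottom of the bore, 18 mm below the tube's axis; lip 3 mm thick, 12 mm wide, 8 mm high above the tongue, inner face 65 mm out from the mouth.
- tube (a joint): Swing of the tube, rad. 0: rest, at its upper stop, mouth 0.30 rad above level. Grows as the mouth goes down: level at 0.30, lower stop at 0.70 (mouth 0.40 rad below level). A friction pivot holds it where it is left (0.12 N m: some 2 N pressed down on top of the tube 60 mm from the pivot, on the mouth side to tip it, at the closed end to tip it back).
- marker_center (a point): Middle of a felt marker, on its axis; 140 mm long, about 20 g. Its y axis runs along it: blue cap at -y (53 mm long, 20 mm thick), white barrel at +y (18 mm thick). At the start it lies wholly inside the tube against the closed end, cap to the mouth.
- marker_cap (a point): Middle of the flat end of the marker's cap, 70 mm from its centre. At the start 15 mm inside the mouth. With the tube at its lower stop the marker slides along the bottom of bore and tongue until this end meets the lip: 65 mm are then exposed. It has 16 mm of play in the bore: lift it about 11 mm square to the tube's axis to clear the lip, then pull it 85 mm along the axis.
- rest_center (a point): Where the marker's centre lies when seated on the rest: 48 mm above the bench, half-way between two upright aluminium V notches, each 6 mm thick, 25 mm either side of this point along its x axis (the marker lies along x, cap at either end). Notch bottoms 34 mm, tips 54 mm above the bench, 47 mm wide over the tips (y). Wooden base 100 x 70 x 8 mm, fixed to the bench.
- screw_box_b: Bystander: small cardboard screw box, 44 x 58 x 43 mm; origin at the centre of its underside.
- bracket_2: Bystander: small bent metal bracket, 22 x 51 x 32 mm; origin at the centre of its underside.
- bit_case: Bystander: closed green case of screwdriver bits, 62 x 88 x 26 mm; origin at the centre of its underside.
- side_cutters: Bystander: side cutters with blue handles lying flat, 59 x 180 x 15 mm; origin at the centre of the underside.
Things that resemble listed ones, but are neither listed nor needed, are in the scene too. Of the things that look like the part that bears rest_center, take the one that is farthest to the robot's right at the start.

How it is judged (in metres and radians):
On the way, in this order (a step that is already met when the one before it is completed fails the run):
1. the tube is tipped and the marker has slid at least 40 mm out of the mouth, untouched by the fingers (value of joint tube above 0.5 rad and x of marker_center in the frame of tube_mouth below 0.03 m and contact force between the fingers and marker below 0.1 N), for 0.2 s.
2. the marker, held in the fingers, is drawn wholly out of the tube (x of marker_center in the frame of tube_mouth below -0.072 m and contact force between the fingers and marker above 0.2 N), for 0.05 s.
3. the marker, still in the fingers, is lowered to within 25 mm of its place on the rest (horizontal distance between marker_center and rest_center below 0.04 m and z of marker_center in the frame of rest_center below 0.025 m and contact force between the fingers and marker above 0.2 N), for 0.05 s.
At the end, for the whole second after the job is handed in: Marker released and still across both notches of the rest (centre within 30 mm along, 10 mm across and 10 mm in height of the seated place, within 0.12 rad of the rest's line); tube back up (joint below 0.09 rad); bystanders within 30 mm of their start (x of marker_center in the frame of rest_center between -0.03 and 0.03 m and y of marker_center in the frame of rest_center between -0.01 and 0.01 m and z of marker_center in the frame of rest_center between -0.01 and 0.01 m and angle between the y axis of marker_center and the x axis of rest_center, either way round below 0.12 rad and linear speed of marker below 0.02 m/s and contact force between the fingers and marker below 0.05 N and value of joint tube below 0.09 rad); the robot touches nothing.
It fails at once if the marker falls onto the bench or a base board (height (world z) of marker_center below 0.025 m).
It fails at once if the screw box moved more than 30 mm from where it stood (distance of screw_box_b from where it was at the start of the episode above 0.03 m).
It fails at once if the bracket moved more than 30 mm from where it stood (distance of bracket_2 from where it was at the start of the episode above 0.03 m).
It fails at once if the bit case moved more than 30 mm from where it stood (distance of bit_case from where it was at the start of the episode above 0.03 m).
It fails at once if the side cutters moved more than 30 mm from where it stood (distance of side_cutters from where it was at the start of the episode above 0.03 m).
It also fails if it takes over 54 s, if anything falls off the work surface, if the arm or the gripper's body presses on something with over 40 N, if the wrist force passes 120 N, or if a joint passes its speed limit or range.

## Working session

There is one attempt and no reset: what is moved stays moved. The work goes in short steps, Python scripts to look and compute and a tool call to move; the robot and the scene stay as the last step left them, time stands still between calls to the robot, and variables do not carry over. Pictures are saved under pics/ and viewed, at most 12 in all, crops included, and the job is handed in when it is done.

Besides the shell and the picture viewer there is one more tool, called after "Emit:" in YAML: its name, and indented under it one key for each argument. step_arm: Moves the arm, as the interface text tells. Its arguments: {"type":"object","properties":{"increments":{"type":"array"},"squeeze":{"type":"number"}},"required":["increments"]}

```bash
mkdir -p pics && ls && python3 - <<'E'
from rig import ctrl
import cv2,numpy as np
print(ctrl.sense())
for n in("side","top"):
    c=ctrl.capture(n);cv2.imwrite(f"pics/{n}0.png",c["img"][:,:,::-1]);print(n,c["fx"],c["fy"],c["cx"],c["cy"],np.round(c["extrinsics"],4).tolist())
E
```

```text
pics
{'time_s': 0.0, 'joints': array([-1.41139951e+00,  3.13445927e-01,  1.49843809e+00, -8.26982710e-06,
        1.33101692e+00, -2.23403978e-01]), 'dq': array([-3.55922691e-04,  8.69298774e-05,  9.59837259e-04, -3.21241798e-04,
       -1.89958499e-03,  1.24012658e-04]), 'tau': array([-1.20932593e-03, -4.12266147e+01, -2.59745497e+01, -2.06455156e-04,
        4.16921495e-03, -9.66195614e-06]), 'eef_pos': array([ 196.04016572, -486.74230904,  230.73678594]), 'ee_rot': array([-6.53939203e-04,  9.81738397e-01,  1.90234834e-01,  1.69175132e-05]), 'force': array([-0.51597336,  1.34772873, -0.82873801]), 'wrist_torque': array([-0.00477406,  0.01049566,  0.00215656]), 'grip_force': 0.0, 'grip_width': 0.9999712359382712}
side 518.9243446094223 518.9243446094223 314.0507246217664 234.85275051510476 [[-0.9494, -0.1724, 0.2625, 229.8628], [-0.3139, 0.4915, -0.8123, 924.7969], [0.011, -0.8536, -0.5208, 755.157], [0.0, 0.0, 0.0, 1.0]]
top 492.8588727747194 492.8588727747194 323.61867610373406 236.65431425933247 [[0.0452, -0.9764, 0.211, 325.7148], [-0.999, -0.0452, 0.0048, -4.9203], [0.0048, -0.211, -0.9775, 1216.2418], [0.0, 0.0, 0.0, 1.0]]
```

View pics/top0.png

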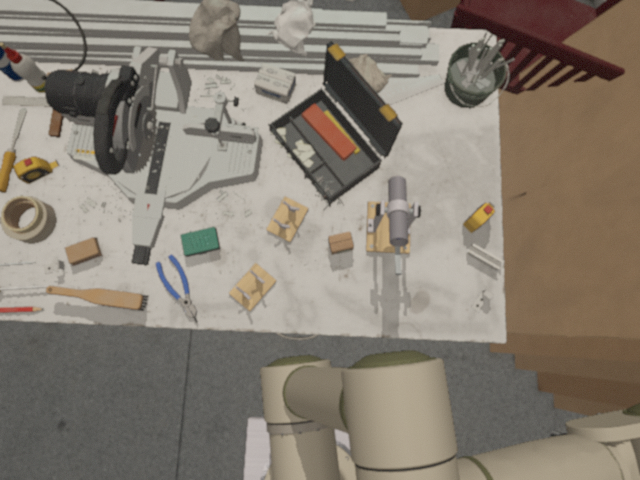

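View pics/side0.png

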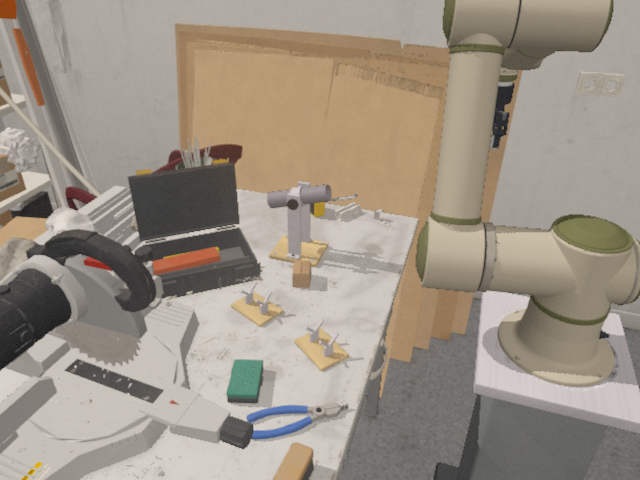

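The top view shows the stand at about (388,228) with the tube mouth toward the bottom at (398,245). There are two rests, at (288,218) and (252,287). The right-most one, (288,218), is the target. The screw box is at (340,243). The side view shows the same things: stand (299,220), target rest (258,307).

```bash
cat > h.py <<'E'
import numpy as np,cv2
def load(c): 
    return c["fx"],c["fy"],c["cx"],c["cy"],np.array(c["extrinsics"])
def ray(c,p):
    fx,fy,cx,cy,T=load(c);d=T[:3,:3]@np.array([(p[0]-cx)/fx,(p[1]-cy)/fy,1]);return T[:3,3],d
def plane(c,p,z):
    o,d=ray(c,p);return o+d*(z-o[2])/d[2]
def proj(c,P):
    fx,fy,cx,cy,T=load(c);q=T[:3,:3].T@(np.asarray(P,float)-T[:3,3]);return np.array([fx*q[0]/q[2]+cx,fy*q[1]/q[2]+cy])
def two(c1,p1,c2,p2):
    o,d=ray(c1,p1);q,e=ray(c2,p2);A=np.stack([d,-e],1);s=np.linalg.lstsq(A,q-o,rcond=None)[0]
    a=o+d*s[0];b=q+e*s[1];return (a+b)/2,np.linalg.norm(a-b)
E
python3 - <<'E'
from rig import ctrl
from h import *
c=ctrl.capture("top");s=ctrl.capture("side")
for n,k,w,zs in(("top",c,(215,165,445,330),(8,12)),("side",s,(220,170,360,375),(8,12))):
    im=k["img"];hsv=cv2.cvtColor(im,cv2.COLOR_RGB2HSV)
    m=cv2.inRange(hsv,(10,85,120),(28,255,255));mm=np.zeros_like(m);mm[w[1]:w[3],w[0]:w[2]]=m[w[1]:w[3],w[0]:w[2]]
    mm=cv2.morphologyEx(mm,cv2.MORPH_CLOSE,np.ones((5,5)))
    for q in cv2.findContours(mm,0,2)[0]:
        if cv2.contourArea(q)<150: continue
        print(n,cv2.contourArea(q),cv2.boundingRect(q))
        for z in zs:
            P=np.array([plane(k,p[0],z)[:2] for p in q],np.float32);r=cv2.minAreaRect(P);print("  z",z,np.round(np.hstack([r[0],r[1],r[2]]),1))
a=cv2.resize(c["img"][165:310,270:430],None,fx=3.4,fy=3.4,interpolation=2)
b=cv2.resize(s["img"][178:323,225:340],None,fx=2.0,fy=3.4,interpolation=2)
cv2.imwrite("pics/crop1.png",np.hstack([a,b])[:,:,::-1]);print(a.shape,b.shape)
E
```

```text
top 954.5 (231, 265, 44, 45)
  z 8 [453.1 170.2  65.6  94.8  52.5]
  z 12 [452.7 169.6  65.4  94.5  52.5]
top 295.5 (329, 233, 24, 19)
  z 8 [575.  -41.4  38.7  54.3  16.1]
  z 12 [574.2 -41.3  38.5  54.1  16.1]
top 532.5 (367, 214, 27, 38)
  z 8 [ 604.1 -139.    95.3   65.1    2.6]
  z 12 [ 603.1 -138.6   95.    64.9    2.6]
top 877.5 (268, 198, 39, 43)
  z 8 [628.   95.4  65.8  94.6  65.3]
  z 12 [627.   95.1  65.6  94.3  65.3]
side 824.0 (295, 329, 53, 41)
  z 8 [455.2 174.5  69.2  98.9  52.5]
  z 12 [454.  178.5  68.8  98.4  52.5]
side 593.5 (232, 293, 50, 33)
  z 8 [629.6 101.1  69.6  98.6  66.2]
  z 12 [627.5 105.5  69.2  98.1  66.2]
side 1072.0 (270, 236, 58, 51)
  z 8 [ 618.5 -105.7  132.8  210.8    3.2]
  z 12 [ 616.4 -100.2  132.1  209.6    3.2]
side 2668.5 (235, 170, 125, 47)
  z 8 [ 742.6 -478.3  430.6  326.5   19.7]
  z 12 [ 739.8 -470.8  428.3  324.8   19.7]
(493, 544, 3) (493, 230, 3)
```

View pics/crop1.png

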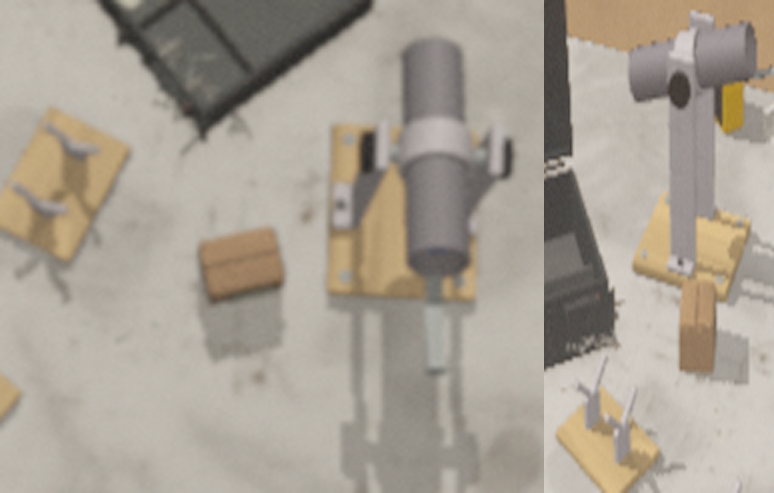

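The enlarged top view shows the stand board with corners at about (330,123)-(476,298) in crop pixels. The knobs are at (367,152) and (505,155), and the tube runs from (433,45) to the mouth at (437,250). The target rest's plates are at (70,140) and (38,200).

```bash
python3 - <<'E'
from rig import ctrl
from h import *
c=ctrl.capture("top");s=ctrl.capture("side")
t=lambda u,v:(u/3.4+270,v/3.4+165)
print("board ctr",plane(c,t(403,210.5),12), "L edge",plane(c,t(332,124),12),plane(c,t(329,296),12))
print("knobs",plane(c,t(367,152),165),plane(c,t(505,156),165))
print("left knob 2view",two(c,t(366,152),s,(225+136/2,178+90/3.4)))
# tube mask: grey-violet, edges by row
im=c["img"].astype(int);m=((im.max(2)<150)&(im[:,:,2]-im[:,:,1]>3)).astype(np.uint8)
for v in range(176,240,6):
    u=np.where(m[v,380:420])[0]+380; print(v,u.min() if len(u) else 0,u.max() if len(u) else 0,len(u))
print(ctrl.sense()["time_s"])
for zc in(48,): print(plane(c,t(54,170),48),plane(c,t(70,143),40),plane(c,t(38,203),40))
E
```

```text
board ctr [ 618.17412146 -160.71655033   12.        ] L edge [ 682.12406012 -106.54397501   12.        ] [ 551.47487712 -107.7918202    12.        ]
knobs [ 618.99931149 -116.85955768  165.        ] [ 620.47876383 -206.53581413  165.        ]
left knob 2view (array([ 620.24649998, -116.31258435,  162.82551758]), np.float64(1.3245782176365954))
176 0 0 0
182 0 0 0
188 0 0 0
194 0 0 0
200 0 0 0
206 0 0 0
212 0 0 0
218 0 0 0
224 0 0 0
230 0 0 0
236 0 0 0
0.3
[627.74966154  95.55990226  48.        ] [650.60344892  85.87137862  40.        ] [604.73222717 106.26892592  40.        ]
```

The stand pivot is at about (619,-161.5,165), with the stand within 0.01 rad of square. The knob spacing and board size match the given values. The rest centre is at about (628,97), with its line at -24.5° and the plates 50 mm apart as stated. Next I move above the tube.

Emit:
step_arm:
  increments:
    - [[6,-2.1,-2.5],[0,0,5],0]
    - [[12,-4.3,-2.5],[0,0,10],0]
    - [[18,-6.5,-2.5],[0,0,15],0]
    - [[24,-8.7,-2.5],[0,0,20],0]
    - [[30,-10.8,-2.5],[0,0,21.9],0]
    - [[36,-13,-2.5],[0,0,21.9],0]
    - [[42,-15.1,-2.5],[0,0,21.9],0]
    - [[46,-16.6,-2.5],[0,0,21.9],0]
  squeeze: 30

```text
time_s: 1.3
eef_pos: [562.2, -159.4, 256.3]
ee_rot: [0.0, 1.0, 0.001, 0.0]
force: [0.6, -0.5, 0.0]
grip_width: 0.0
grip_force: 0.0
```

```bash
python3 - <<'E'
from rig import ctrl
from h import *
c=ctrl.capture("wrist");cv2.imwrite("pics/w1.png",c["img"][:,:,::-1])
s=ctrl.sense();print(s["eef_pos"],np.round(s["ee_rot"],4),c["fx"],np.round(c["extrinsics"],3).tolist())
for P in[(619,-161.5,165),(619,-112.5,165),(619,-210.5,165),(554,-106.5,12),(684,-106.5,12),(554,-216.5,12)]: print(P,proj(c,P))
E
```

```text
[ 565.28498457 -155.02714796  255.75180526] [-1.1e-03  1.0e+00  2.5e-03  7.0e-04] 378.62818765170533 [[0.0, -0.963, -0.271, 631.621], [-1.0, -0.0, -0.0, -158.861], [0.0, 0.271, -0.963, 397.67], [0.0, 0.0, 0.0, 1.0]]
(619, -161.5, 165) [326.78547176 157.09043127]
(619, -112.5, 165) [245.19821551 157.07298986]
(619, -210.5, 165) [408.36441812 157.1078709 ]
(554, -106.5, 12) [271.84326637 213.07330353]
(684, -106.5, 12) [266.88784599  77.56296993]
(554, -216.5, 12) [378.01273315 213.09228898]
```

View pics/w1.png

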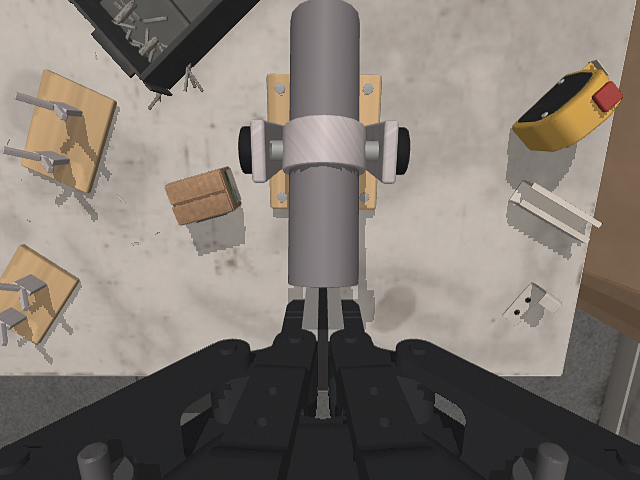

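The wrist view shows the tube centred at u≈324 and parallel to the image columns. The knobs are at (239..410,150), the rest base around (68,131), and the rails of the second rest around (20,300). I refine the pivot to about (621,-160) and press down on the tube.

Emit:
step_arm:
  increments:
    - [[0.2,-0.1,2],[0,0,0],0]
    - [[0.2,-0.1,4],[0,0,0],0]
    - [[0.2,-0.1,5],[0,0,0],0]
    - [[0.2,-0.1,6],[0,0,0],0]
    - [[0.2,-0.1,7],[0,0,0],0]
    - [[0.2,-0.1,8],[0,0,0],0]
    - [[0.2,-0.1,8.5],[0,0,0],0]
    - [[0.2,-0.1,8.5],[0,0,0],0]

```text
time_s: 2.35
eef_pos: [562.8, -160.1, 170.9]
ee_rot: [-0.0, 1.0, 0.0, -0.0]
force: [-0.6, 0.1, -0.2]
grip_width: 0.003
grip_force: 0.0
```

Emit:
step_arm:
  increments:
    - [[0,0,0.3],[0,0,0],0]
    - [[0,0,0.6],[0,0,0],0]
    - [[0,0,0.8],[0,0,0],0]
    - [[0,0,0.8],[0,0,0],0]

```text
time_s: 2.85
eef_pos: [563.0, -160.3, 165.1]
ee_rot: [0.0, 1.0, 0.0, 0.001]
force: [-7.0, 1.6, 13.9]
grip_width: 0.0
grip_force: 7.9
```

```bash
python3 - <<'E'
from rig import ctrl
from h import *
c=ctrl.capture("wrist");s=ctrl.capture("side")
a=s["img"][150:290,230:380];a=cv2.resize(a,None,fx=3.4,fy=3.4,interpolation=2)
b=cv2.resize(c["img"],(290,218));pad=np.zeros((a.shape[0],290,3),np.uint8);pad[:218]=b
cv2.imwrite("pics/w2.png",np.hstack([a,pad])[:,:,::-1]);st=ctrl.sense();print(st["eef_pos"],st["force"])
E
```

```text
[ 562.94134272 -160.28897416  165.06009237] [-4.92429809  2.6466072  14.16482982]
```

View pics/w2.png

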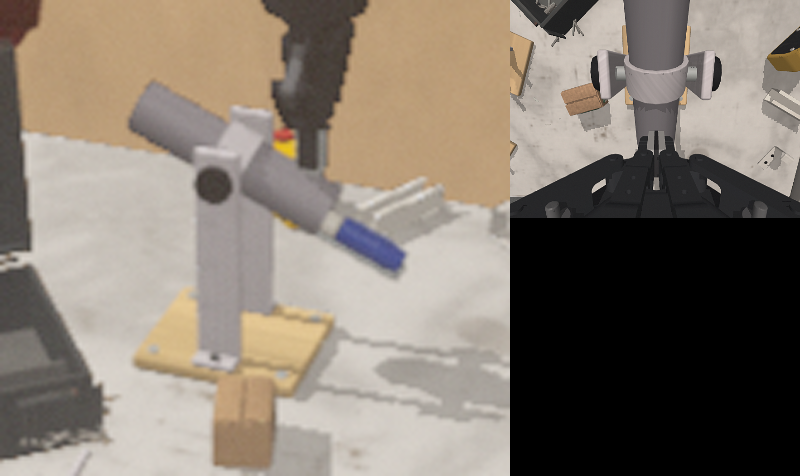

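The tube is at its lower stop. The blue cap is exposed on the tongue, from (335,225) to (405,265) in the crop, and the fingers are on the tube only. I back off to a tilted pre-grasp pose.

Emit:
step_arm:
  increments:
    - [[0,0,-3],[0,0,0],0]
    - [[0,0,-6],[0,0,0],0]
    - [[-4,0,-6],[0,8,0],30]
    - [[-7.7,0,-5],[0,16,0],60]
    - [[-7.7,0,-3],[0,22.9,0],60]
    - [[-7.7,0,-1.2],[0,22.9,0],60]
    - [[-7.7,0,-1.2],[0,22.9,0],60]
    - [[-7.7,0,-1.2],[0,22.9,0],60]

```text
time_s: 3.95
eef_pos: [486.3, -160.5, 176.0]
ee_rot: [0.0, 0.98, 0.0, 0.199]
force: [-0.1, -0.7, -0.5]
grip_width: 0.596
grip_force: 0.0
```

```bash
python3 - <<'E'
from rig import ctrl
from h import *
C={n:ctrl.capture(n) for n in("top","side","wrist")}
st=ctrl.sense();print(st["eef_pos"],np.round(st["ee_rot"],4),st["grip_width"],st["force"])
u0=np.array([-.921,0,-.389]);
cen={}
for n,c in C.items():
    hsv=cv2.cvtColor(c["img"],cv2.COLOR_RGB2HSV);m=cv2.inRange(hsv,(105,110,40),(130,255,255))
    k=sorted(cv2.findContours(m,0,2)[0],key=cv2.contourArea)[-3:]
    for q in k:
        M=cv2.moments(q);print(n,M["m00"],cv2.boundingRect(q), np.round([M["m10"]/max(M["m00"],1),M["m01"]/max(M["m00"],1)],1))
    p=np.array([621,-160,165.])+ (80+38.5)*u0-8*np.array([-.389,0,.921]);print("pred cap mid",p,proj(c,p))
cv2.imwrite("pics/w3.png",C["wrist"]["img"][:,:,::-1])
E
```

```text
[ 486.22726198 -160.34892024  175.90309307] [3.000e-04 9.800e-01 6.000e-04 1.989e-01] 0.6015612333337611 [-0.36793675  0.41797566  0.19370317]
top 74.5 (157, 263, 22, 35) [166.  281.7]
top 76.5 (170, 256, 18, 37) [180.6 273.6]
top 81.0 (2, 65, 18, 14) [10.3 72.3]
pred cap mid [ 514.9735 -160.      111.5355] [393.27833584 260.99541704]
side 8.0 (342, 224, 6, 3) [345.  224.9]
side 325.0 (248, 406, 59, 16) [276.8 411.5]
side 356.0 (252, 417, 59, 22) [281.1 429.8]
pred cap mid [ 514.9735 -160.      111.5355] [339.27046508 221.61546477]
wrist 2646.0 (305, 209, 34, 90) [321.5 252. ]
pred cap mid [ 514.9735 -160.      111.5355] [322.46714235 255.0585492 ]
```

View pics/w3.png

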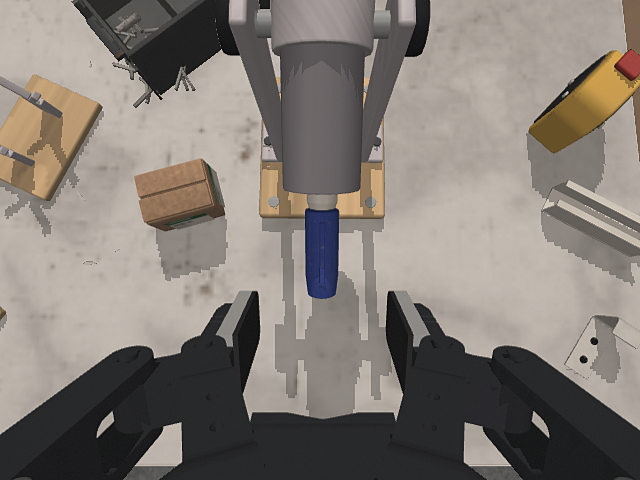

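The wrist view shows the cap at (322,252), within 3 px of the prediction, and centred between the open fingers. I advance and grip.

Emit:
step_arm:
  increments:
    - [[0.1,0,3],[0,0,0],60]
    - [[0.1,0,6],[0,0,0],60]
    - [[0.1,0,8],[0,0,0],60]
    - [[0.1,0,8.8],[0,0,0],60]
    - [[0.1,0,8.8],[0,0,0],40]
    - [[0.1,0,8.8],[0,0,0],15]
    - [[0.1,0,8.8],[0,0,0],10]
    - [[0.1,0,8.8],[0,0,0],10]
  squeeze: 30

```text
time_s: 5.1
eef_pos: [521.2, -160.5, 95.3]
ee_rot: [0.0, 0.98, 0.0, 0.199]
force: [-0.3, -0.1, 2.4]
grip_width: 0.208
grip_force: 29.5
```

Emit:
step_arm:
  increments:
    - [[0,0,-0.6],[0,0,0],10]
    - [[0,0,-1.2],[0,0,0],10]
    - [[0,0,-1.2],[0,0,0],10]
    - [[-1,0,-1.2],[0,0,0],10]
    - [[-2,0,-1.2],[0,0,0],10]

```text
time_s: 5.72
eef_pos: [497.0, -160.0, 97.3]
ee_rot: [-0.0, 0.98, 0.0, 0.198]
force: [0.1, -0.3, -0.3]
grip_width: 0.21
grip_force: 29.3
```

Emit:
step_arm:
  increments:
    - [[-2,0,0],[0,0,0],10]
    - [[-4,0,0],[0,0,0],10]
    - [[-5.5,0,0],[0,0,0],10]
    - [[-7,0,0],[0,0,0],10]
    - [[-8,0,0],[0,0,0],10]
    - [[-8.5,0,0],[0,0,0],10]
    - [[-8.5,0,-1],[0,0,0],10]
    - [[-8.5,0,-3],[0,0,0],10]

```text
time_s: 6.72
eef_pos: [407.6, -160.2, 92.9]
ee_rot: [-0.0, 0.98, 0.0, 0.198]
force: [0.2, 0.5, -0.3]
grip_width: 0.207
grip_force: 29.3
```

```bash
python3 - <<'E'
from rig import ctrl
from h import *
c=ctrl.capture("side");w=ctrl.capture("wrist")
a=cv2.resize(c["img"][170:330,240:440],None,fx=2.4,fy=2.4);b=cv2.resize(w["img"],(310,232));pad=np.zeros((a.shape[0],310,3),np.uint8);pad[:232]=b
cv2.imwrite("pics/s4.png",np.hstack([a,pad])[:,:,::-1]);st=ctrl.sense();print(st["eef_pos"],np.round(st["ee_rot"],4),st["joints"],st["grip_force"])
E
```

```text
[ 408.23055221 -160.96891919   94.2436019 ] [1.300e-03 9.799e-01 4.000e-04 1.997e-01] [-0.82078813  0.16034971  2.18304215  0.54304453  0.58339119  0.32399853] 29.302698425017297
```

View pics/s4.png

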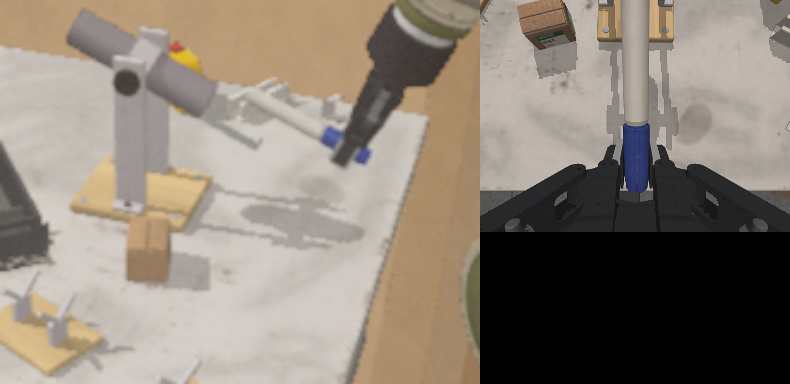

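The marker is fully out and firmly held by the cap, with about 115 mm projecting ahead of the fingers. I straighten the tool and raise it.

Emit:
step_arm:
  increments:
    - [[1,0,-2.5],[0,-5,0],10]
    - [[2,0,-5],[0,-10,0],10]
    - [[3,0,-7],[0,-16,0],10]
    - [[3.5,0,-8.3],[0,-22.9,0],10]
    - [[3.5,0,-8.3],[0,-22.9,0],10]
    - [[3.5,0,-8.3],[0,-22.9,0],10]

```text
time_s: 7.58
eef_pos: [407.4, -159.8, 181.5]
ee_rot: [-0.001, 1.0, 0.001, 0.0]
force: [0.5, -0.3, -0.1]
grip_width: 0.208
grip_force: 29.4
```

Emit:
step_arm:
  increments:
    - [[2,-3.5,0],[0,0,3],10]
    - [[4.5,-7.5,0],[0,0,6],10]
    - [[7,-11.5,0],[0,0,10],10]
    - [[9.5,-15.5,0],[0,0,14],10]
    - [[12,-19.5,0],[0,0,18],10]
    - [[14.5,-23.5,0],[0,0,22],10]
    - [[16.5,-26.5,0.5],[0,0,24.5],10]
    - [[17.5,-27.8,1],[0,0,24.5],10]

```text
time_s: 8.57
eef_pos: [582.6, 118.7, 171.3]
ee_rot: [-0.0, 0.977, -0.211, -0.0]
force: [0.1, -0.2, -0.1]
grip_width: 0.209
grip_force: 29.4
```

Emit:
step_arm:
  increments:
    - [[0,0,0],[0,0,0],10]
    - [[0,0,0],[0,0,0],10]
    - [[0,0,0],[0,0,0],10]

```text
time_s: 8.95
eef_pos: [582.5, 116.9, 172.9]
ee_rot: [-0.0, 0.977, -0.212, 0.0]
force: [0.7, -0.6, -1.3]
grip_width: 0.208
grip_force: 29.4
```

```bash
python3 - <<'E'
from rig import ctrl
from h import *
c=ctrl.capture("wrist");s=ctrl.capture("side");t=ctrl.capture("top")
st=ctrl.sense();print(st["eef_pos"],np.round(st["ee_rot"],4))
np.savez("cams.npz",**{n+k:c_[k] for n,c_ in(("w",c),("s",s),("t",t)) for k in("img","fx","fy","cx","cy","extrinsics")})
im=c["img"].copy()
r=np.array([628,97.,48]);d=np.array([np.cos(np.radians(-24.5)),np.sin(np.radians(-24.5)),0]);n=np.array([-d[1],d[0],0])
for sx in(-50,50):
  for sy in(-35,35): cv2.circle(im,tuple(int(v) for v in proj(c,r+sx*d+sy*n-[0,0,40])),3,(255,0,0),-1)
for sx in(-25,25):
  for sy in(-23.5,23.5): cv2.circle(im,tuple(int(v) for v in proj(c,r+sx*d+sy*n+[0,0,6])),3,(0,255,0),-1)
cv2.imwrite("pics/w5.png",im[:,:,::-1])
E
```

```text
[582.60077625 117.33785791 172.81053482] [-1.000e-04  9.772e-01 -2.121e-01  2.000e-04]
```

View pics/w5.png

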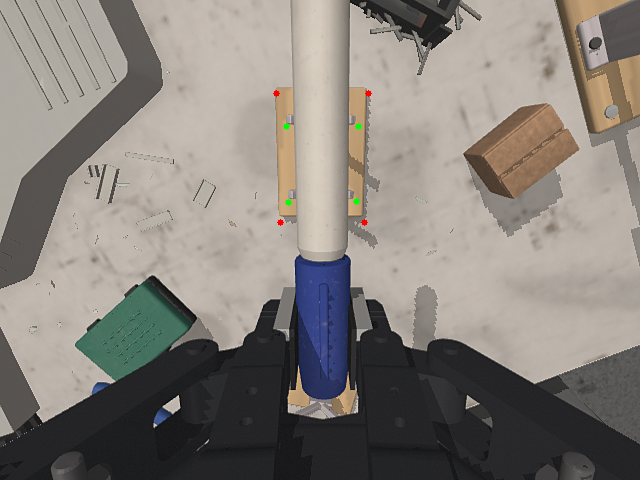

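The wrist view shows the rest base at u 277..366 and the plates at v≈119 and 193. These lie about 4 mm farther along than predicted, and laterally centred under the marker (u≈322). The heading agrees. I lower it.

Emit:
step_arm:
  increments:
    - [[0.2,0,3],[0,0,0],10]
    - [[0.2,0,6],[0,0,0],10]
    - [[0.2,0,9],[0,0,0],10]
    - [[0.2,0,11],[0,0,0],10]
    - [[0.2,0,12.5],[0,0,0],10]
    - [[0.2,0,13.3],[0,0,0],10]
    - [[0.2,0,13.5],[0,0,0],10]
    - [[0.2,0,13.5],[0,0,0],10]

```text
time_s: 10.1
eef_pos: [584.8, 117.0, 38.0]
ee_rot: [-0.0, 0.977, -0.212, 0.0]
force: [-0.1, -0.0, -0.5]
grip_width: 0.212
grip_force: 29.4
```

Emit:
step_arm:
  increments:
    - [[0,0,0.1],[0,0,0],10]
    - [[0,0,0.2],[0,0,0],10]
    - [[0,0,0.3],[0,0,0],10]
    - [[0,0,0.3],[0,0,0],10]

```text
time_s: 10.6
eef_pos: [584.5, 117.0, 34.5]
ee_rot: [0.0, 0.977, -0.212, -0.0]
force: [0.1, 0.4, 0.3]
grip_width: 0.205
grip_force: 29.4
```

Emit:
step_arm:
  increments:
    - [[0,0,0.1],[0,0,0],10]
    - [[0,0,0.2],[0,0,0],10]
    - [[0,0,0.2],[0,0,0],10]

```text
time_s: 10.98
eef_pos: [584.4, 117.0, 32.4]
ee_rot: [0.0, 0.977, -0.212, -0.0]
force: [-0.5, -0.1, -0.6]
grip_width: 0.209
grip_force: 29.4
```

Emit:
step_arm:
  increments:
    - [[0,0,0.1],[0,0,0],10]
    - [[0,0,0.15],[0,0,0],10]
    - [[0,0,0.15],[0,0,0],10]

```text
time_s: 11.35
eef_pos: [584.5, 117.0, 31.1]
ee_rot: [-0.0, 0.977, -0.212, 0.0]
force: [-0.5, 0.6, 0.6]
grip_width: 0.209
grip_force: 29.4
```

```bash
python3 - <<'E'
from rig import ctrl
from h import *
w=ctrl.capture("wrist");s=ctrl.capture("side")
a=cv2.resize(s["img"][240:370,215:345],None,fx=3.2,fy=3.2,interpolation=2);b=cv2.resize(w["img"],(380,285));pad=np.zeros((a.shape[0],380,3),np.uint8);pad[:285]=b
cv2.imwrite("pics/s6.png",np.hstack([a,pad])[:,:,::-1])
E
```

```text
(no output)
```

View pics/s6.png

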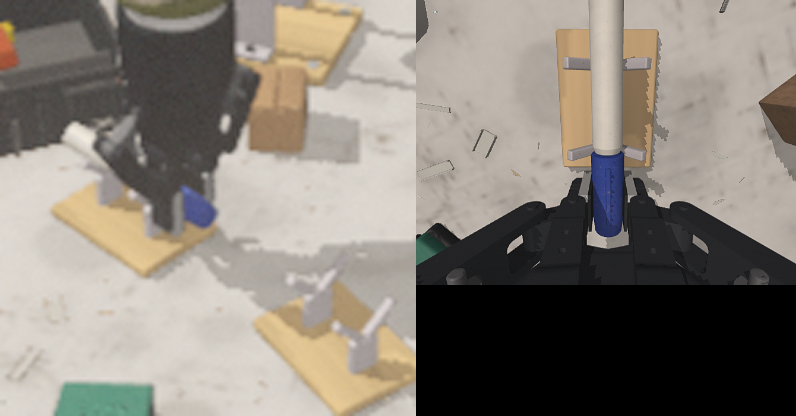

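The wrist inset shows the marker centred between both plates' arms, with the cap shoulder at the near plate. I keep lowering until it makes contact.

Emit:
step_arm:
  increments:
    - [[0,0,0.1],[0,0,0],10]
    - [[0,0,0.15],[0,0,0],10]
    - [[0,0,0.15],[0,0,0],10]

```text
time_s: 11.82
eef_pos: [584.8, 117.2, 30.1]
ee_rot: [-0.0, 0.977, -0.212, 0.001]
force: [-0.8, 2.3, 5.4]
grip_width: 0.203
grip_force: 29.7
```

Emit:
step_arm:
  increments:
    - [[0,0,0.1],[0,0,0],10]
    - [[0,0,0.15],[0,0,0],10]
    - [[0,0,0.15],[0,0,0],10]

```text
time_s: 12.2
eef_pos: [584.8, 117.3, 29.1]
ee_rot: [-0.0, 0.977, -0.212, 0.001]
force: [-3.4, 2.1, 9.1]
grip_width: 0.208
grip_force: 29.8
```

Emit:
step_arm:
  increments:
    - [[0,0,-0.1],[0,0,0],10]
    - [[0,0,-0.1],[0,0,0],22]
    - [[0,0,-0.1],[0,0,0],28]
    - [[0,0,-0.1],[0,0,0],35]
    - [[0,0,-0.1],[0,0,0],45]
    - [[0,0,-0.1],[0,0,0],50]
    - [[0,0,-0.1],[0,0,0],50]

```text
time_s: 13.08
eef_pos: [584.5, 116.9, 29.0]
ee_rot: [0.0, 0.977, -0.212, 0.0]
force: [0.6, -0.3, 0.1]
grip_width: 0.501
grip_force: 0.0
```

Emit:
step_arm:
  increments:
    - [[0,0,-1],[0,0,0],50]
    - [[0,0,-3],[0,0,0],50]
    - [[0,0,-6],[0,0,0],50]
    - [[0,0,-10],[0,0,0],50]
    - [[0,0,-15],[0,0,0],50]
    - [[0,0,-20],[0,0,0],50]
    - [[0,0,-22],[0,0,0],50]
    - [[0,0,-22],[0,0,0],50]

```text
time_s: 14.08
eef_pos: [584.8, 117.0, 250.9]
ee_rot: [-0.0, 0.977, -0.212, 0.002]
force: [-0.4, 0.7, -1.2]
grip_width: 0.502
grip_force: 0.0
```

```bash
python3 - <<'E'
from rig import ctrl
from h import *
w=ctrl.capture("wrist");s=ctrl.capture("side")
a=cv2.resize(s["img"][240:370,215:345],None,fx=3.2,fy=3.2,interpolation=2);b=cv2.resize(w["img"],(380,285));pad=np.zeros((a.shape[0],380,3),np.uint8);pad[:285]=b
cv2.imwrite("pics/s7.png",np.hstack([a,pad])[:,:,::-1]);st=ctrl.sense();print(st["eef_pos"])
E
```

```text
[584.10714644 116.95316132 248.18208438]
```

View pics/s7.png

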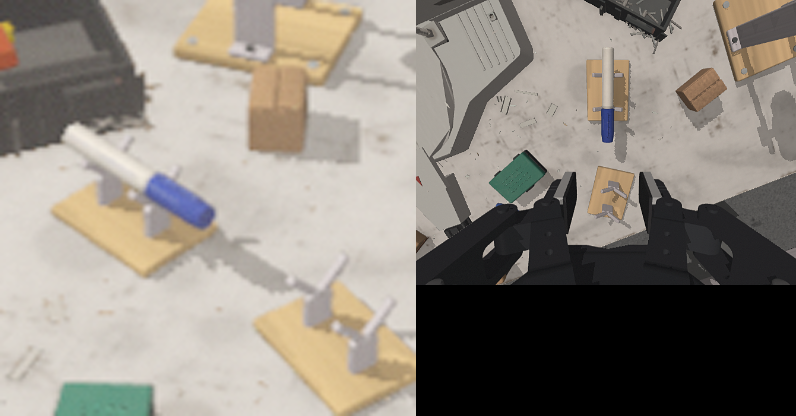

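The marker is seated across both notches and released, cap overhanging the near plate. Now I go to the closed end of the tube.

Emit:
step_arm:
  increments:
    - [[3,3,-2.5],[0,0,-4],0]
    - [[6,6.4,-2.5],[0,0,-8],0]
    - [[9,9.6,-2.5],[0,0,-12],0]
    - [[12,12.8,-2.5],[0,0,-16],0]
    - [[15,16,-2.5],[0,0,-20],0]
    - [[18,19.2,-2.5],[0,0,-24.5],0]
    - [[20,21.3,-2.5],[0,0,-24.5],0]
    - [[20,21.3,-2.5],[0,0,-24.5],0]

```text
time_s: 15.18
eef_pos: [678.1, -161.5, 271.4]
ee_rot: [-0.001, 1.0, -0.001, -0.002]
force: [-0.3, 0.8, -0.3]
grip_width: 0.004
grip_force: 0.0
```

Emit:
step_arm:
  increments:
    - [[0,0,0],[0,0,0],0]
    - [[0,0,0],[0,0,0],0]

```text
time_s: 15.42
eef_pos: [678.2, -158.5, 274.1]
ee_rot: [-0.0, 1.0, 0.001, -0.0]
force: [-0.6, -0.3, 0.4]
grip_width: 0.001
grip_force: 0.0
```

Emit:
step_arm:
  increments:
    - [[0,0,2],[0,0,0],0]
    - [[0,0,4],[0,0,0],0]
    - [[0,0,6],[0,0,0],0]
    - [[0,0,7],[0,0,0],0]
    - [[0,0,8],[0,0,0],0]
    - [[0,0,9],[0,0,0],0]
    - [[0,0,9.7],[0,0,0],0]
    - [[0,0,9.7],[0,0,0],0]

```text
time_s: 16.42
eef_pos: [678.0, -159.7, 176.3]
ee_rot: [-0.0, 1.0, 0.0, -0.001]
force: [-0.8, -0.6, -0.3]
grip_width: -0.002
grip_force: 0.0
```

Emit:
step_arm:
  increments:
    - [[0,0,0.2],[0,0,0],0]
    - [[0,0,0.4],[0,0,0],0]
    - [[0,0,0.6],[0,0,0],0]
    - [[0,0,0.6],[0,0,0],0]

```text
time_s: 16.92
eef_pos: [678.5, -159.8, 171.3]
ee_rot: [0.0, 1.0, 0.0, 0.0]
force: [3.4, 0.1, 3.2]
grip_width: 0.001
grip_force: 1.8
```

Emit:
step_arm:
  increments:
    - [[0,0,0.1],[0,0,0],0]
    - [[0,0,0.3],[0,0,0],0]
    - [[0,0,0.3],[0,0,0],0]

```text
time_s: 17.3
eef_pos: [679.0, -159.9, 170.8]
ee_rot: [0.001, 1.0, 0.0, 0.002]
force: [1.0, 1.3, 13.9]
grip_width: -0.002
grip_force: 6.9
```

Emit:
step_arm:
  increments:
    - [[0,0,-2],[0,0,0],0]
    - [[0,0,-5],[0,0,0],0]
    - [[0,0,-9],[0,0,0],0]
    - [[0,0,-11],[0,0,0],0]
    - [[0,0,-11],[0,0,0],0]
    - [[0,0,-11],[0,0,0],0]

```text
time_s: 18.05
eef_pos: [677.9, -159.7, 276.1]
ee_rot: [-0.001, 1.0, 0.0, -0.001]
force: [-1.0, 0.1, -0.5]
grip_width: 0.003
grip_force: 0.0
```

```bash
python3 - <<'E'
from rig import ctrl
from h import *
s=ctrl.capture("side");b=ctrl.capture("wrist")
a=cv2.resize(s["img"][170:370,200:400],None,fx=2.2,fy=2.2,interpolation=2);o=cv2.resize(cv2.cvtColor(cv2.imread("pics/side0.png"),4)[170:250,240:360],None,fx=2.8,fy=2.8)
pad=np.zeros((a.shape[0],o.shape[1],3),np.uint8);pad[:o.shape[0]]=o
cv2.imwrite("pics/s8.png",np.hstack([a,pad])[:,:,::-1]);st=ctrl.sense();print(st["eef_pos"],st["dq"],st["time_s"])
d=cv2.absdiff(s["img"],cv2.cvtColor(cv2.imread("pics/side0.png"),4))[180:215,265:335].max(2);print("diff px tube region",(d>40).sum())
E
```

```text
[ 677.96982773 -159.67298967  276.35534553] [ 1.26077747e-03 -3.38309040e-03 -8.56303845e-03 -1.20713966e-05
  1.12863814e-03  7.52096684e-05] 18.15
diff px tube region 13
```

View pics/s8.png

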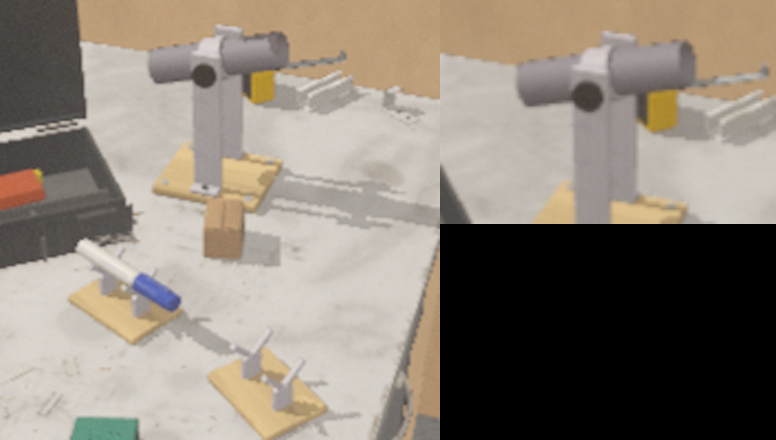

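The tube is back at its start attitude: the picture matches the first one except for 13 pixels. The marker lies on the rest, and the robot is clear of everything.

```bash
python3 -c "
from rig import ctrl
print(ctrl.finish_job())"
```

```text
the job is handed in; nothing more can be done
None
```

The job is handed in, with no verdict returned: the marker lies across both notches of the right-hand rest, the tube is back up at its rest position, and I touched none of the bystanders; simulated time was about 18 s.

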